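# Sort rail modules by weight

### The job

The two modules in the infeed nest look alike, but either may be complete (heavy) or just an empty housing (light), in any mix: one after the other, lift each just clear of the nest, hold it there a moment and feel its weight. Put a heavy one into a lane of the tray with the thick block stop, a light one into a lane of the tray with the thin plate stop, and slide each gently along its lane until it rests fully home against the sprung stop, upright and let go. Leave the parked modules and the other things alone.

Things in the scene. Friction and masses are not known exactly. Their poses are not given: they have to be found in the camera images.
- mod_a_mid (a point): module in the nest's +y pocket: closed grey-white plastic housing on its back, toggles up, 85 (own x) x 36 (own y) mm, 66 mm high; the lower 46 mm full length, above it a nose 46 mm long, full width. Grip across the 36 mm width, on the nose or upper body. Point: its centre, 33 mm above its underside
- mod_b_mid (a point): module in the nest's -y pocket: closed grey-white plastic housing on its back, toggles up, 85 (own x) x 36 (own y) mm, 66 mm high; the lower 46 mm full length, above it a nose 46 mm long, full width. Grip across the 36 mm width, on the nose or upper body. Point: its centre, 33 mm above its underside
- mod_a: origin of the same module as mod_a_mid, at the centre of its underside. Complete it weighs 330 to 410 g, as an empty housing about 130 g; nothing outside shows which. What is inside may rattle by under 1 mm
- mod_b: origin of the same module as mod_b_mid, at the centre of its underside. Complete it weighs 330 to 410 g, as an empty housing about 130 g; nothing outside shows which. What is inside may rattle by under 1 mm
- nest: fixed aluminium infeed nest, 105 (x) x 150 (y) mm; origin: centre of its underside. Floor at z = 6 mm; two pockets 91 x 42 mm centred at y = +45 and -45 mm, walls 4 mm thick (48 mm between the pockets) and 8 mm high above the floor; the modules stand in them with about 3 mm of play all round
- heavy_tray: fixed tray for complete (heavy) modules. Origin: centre of its underside; x runs along the lanes towards the stop. Base 160 (x) x 146 (y) mm, floor at z = 6 mm. Two lanes centred at y = +45 and -45 mm, one module each, either will do; 42 mm wide between a solid middle divider (48 mm) and outer ribs (4 mm), all 8 mm high above the floor, x = -75 to +50 mm. Known by its stop: a solid steel block 24 mm thick
- light_tray: fixed tray for empty (light) housings. Origin: centre of its underside; x runs along the lanes towards the stop. Base 160 (x) x 146 (y) mm, floor at z = 6 mm. Two lanes centred at y = +45 and -45 mm, one module each, either will do; 42 mm wide between a solid middle divider (48 mm) and outer ribs (4 mm), all 8 mm high above the floor, x = -75 to +50 mm. Known by its stop: a thin steel plate 4 mm thick, two short round rods behind it
- heavy_floor: floor plate of the heavy tray (fixed; 160 x 146 x 6 mm, same origin and axes as the tray), on which the module's weight rests
- light_floor: floor plate of the light tray (fixed; 160 x 146 x 6 mm, same origin and axes as the tray), on which the module's weight rests
- heavy_tray_stop (a joint): sprung stop of the heavy tray: steel bar across both lanes, top 35 mm above the floor, near face at the tray's x = 55 mm at rest (0); grows to 0.012 m as pushed to +x; 1000 N/m, damped, returns by itself; over 9 mm is too hard. A module fully home touches it at rest: module centre at the tray's x = 12.5, z = 39 mm
- light_tray_stop (a joint): sprung stop of the light tray: steel bar across both lanes, top 35 mm above the floor, near face at the tray's x = 55 mm at rest (0); grows to 0.012 m as pushed to +x; 1000 N/m, damped, returns by itself; over 9 mm is too hard. A module fully home touches it at rest: module centre at the tray's x = 12.5, z = 39 mm
- parked_1: bystander: a like module on a flat grey slab (110 x 160 x 6 mm, no pockets) at the robot's left; origin at the centre of its underside; leave it alone
- parked_2: bystander: another module beside parked_1 on the slab; leave it alone
- spray: bystander: white bottle, 100 mm high, 54 mm across, beyond the trays; origin under its centre; leave it alone
- terminal: bystander: small grey terminal block 50 x 30 x 40 mm, beyond the trays; origin under its centre; leave it alone
Not all that is in view belongs to the job. Leave any green or orange look-alike of the mod_b alone.

How it is judged (in metres and radians):
On the way, in this order (a step that is already met when the one before it is completed fails the run):
1. one of the modules is held clear of the nest, above it (underside 2 to 61 mm over the pocket floor), for 0.3 s (((z of mod_a_mid in the frame of nest between 0.041 and 0.1 m and horizontal distance between mod_a_mid and nest below 0.075 m and contact force between mod_a and nest below 0.02 N and angle between mod_a_mid's own z axis and vertical below 0.2 rad) or (z of mod_b_mid in the frame of nest between 0.041 and 0.1 m and horizontal distance between mod_b_mid and nest below 0.075 m and contact force between mod_b and nest below 0.02 N and angle between mod_b_mid's own z axis and vertical below 0.2 rad))), for 0.3 s.
2. one of the modules is fully home in a tray and let go (((x of mod_a_mid in the frame of heavy_tray between 0.0095 and 0.0165 m and y of mod_a_mid in the frame of heavy_tray between -0.052 and 0.052 m and z of mod_a_mid in the frame of heavy_tray between 0.036 and 0.042 m and angle between the x axis of mod_a_mid and the x axis of heavy_tray, either way round below 0.1 rad and angle between mod_a_mid's own z axis and vertical below 0.08 rad and contact force between the fingers and mod_a below 0.05 N) or (x of mod_a_mid in the frame of light_tray between 0.0095 and 0.0165 m and y of mod_a_mid in the frame of light_tray between -0.052 and 0.052 m and z of mod_a_mid in the frame of light_tray between 0.036 and 0.042 m and angle between the x axis of mod_a_mid and the x axis of light_tray, either way round below 0.1 rad and angle between mod_a_mid's own z axis and vertical below 0.08 rad and contact force between the fingers and mod_a below 0.05 N) or (x of mod_b_mid in the frame of heavy_tray between 0.0095 and 0.0165 m and y of mod_b_mid in the frame of heavy_tray between -0.052 and 0.052 m and z of mod_b_mid in the frame of heavy_tray between 0.036 and 0.042 m and angle between the x axis of mod_b_mid and the x axis of heavy_tray, either way round below 0.1 rad and angle between mod_b_mid's own z axis and vertical below 0.08 rad and contact force between the fingers and mod_b below 0.05 N) or (x of mod_b_mid in the frame of light_tray between 0.0095 and 0.0165 m and y of mod_b_mid in the frame of light_tray between -0.052 and 0.052 m and z of mod_b_mid in the frame of light_tray between 0.036 and 0.042 m and angle between the x axis of mod_b_mid and the x axis of light_tray, either way round below 0.1 rad and angle between mod_b_mid's own z axis and vertical below 0.08 rad and contact force between the fingers and mod_b below 0.05 N))), for 0.2 s.
3. then the other one is lifted just clear of the nest too, in the same way, while the first stays home ((((z of mod_a_mid in the frame of nest between 0.041 and 0.1 m and horizontal distance between mod_a_mid and nest below 0.075 m and contact force between mod_a and nest below 0.02 N and angle between mod_a_mid's own z axis and vertical below 0.2 rad) and ((x of mod_b_mid in the frame of heavy_tray between 0.0095 and 0.0165 m and y of mod_b_mid in the frame of heavy_tray between -0.052 and 0.052 m and z of mod_b_mid in the frame of heavy_tray between 0.036 and 0.042 m and angle between the x axis of mod_b_mid and the x axis of heavy_tray, either way round below 0.1 rad and angle between mod_b_mid's own z axis and vertical below 0.08 rad) or (x of mod_b_mid in the frame of light_tray between 0.0095 and 0.0165 m and y of mod_b_mid in the frame of light_tray between -0.052 and 0.052 m and z of mod_b_mid in the frame of light_tray between 0.036 and 0.042 m and angle between the x axis of mod_b_mid and the x axis of light_tray, either way round below 0.1 rad and angle between mod_b_mid's own z axis and vertical below 0.08 rad))) or ((z of mod_b_mid in the frame of nest between 0.041 and 0.1 m and horizontal distance between mod_b_mid and nest below 0.075 m and contact force between mod_b and nest below 0.02 N and angle between mod_b_mid's own z axis and vertical below 0.2 rad) and ((x of mod_a_mid in the frame of heavy_tray between 0.0095 and 0.0165 m and y of mod_a_mid in the frame of heavy_tray between -0.052 and 0.052 m and z of mod_a_mid in the frame of heavy_tray between 0.036 and 0.042 m and angle between the x axis of mod_a_mid and the x axis of heavy_tray, either way round below 0.1 rad and angle between mod_a_mid's own z axis and vertical below 0.08 rad) or (x of mod_a_mid in the frame of light_tray between 0.0095 and 0.0165 m and y of mod_a_mid in the frame of light_tray between -0.052 and 0.052 m and z of mod_a_mid in the frame of light_tray between 0.036 and 0.042 m and angle between the x axis of mod_a_mid and the x axis of light_tray, either way round below 0.1 rad and angle between mod_a_mid's own z axis and vertical below 0.08 rad))))), for 0.2 s.
At the end, for the whole second after the job is handed in: Each module stands, released and at rest, on a lane floor of the right tray (over 250 g: heavy tray; under: light tray), its centre within 3 mm of fully home in x (4 mm beyond), z within 3 mm, within 7 mm of the lane centre outwards, turned under 0.1 rad, tilted under 0.08 rad (((x of mod_a_mid in the frame of heavy_tray between 0.0095 and 0.0165 m and y of mod_a_mid in the frame of heavy_tray between -0.052 and 0.052 m and z of mod_a_mid in the frame of heavy_tray between 0.036 and 0.042 m and angle between the x axis of mod_a_mid and the x axis of heavy_tray, either way round below 0.1 rad and angle between mod_a_mid's own z axis and vertical below 0.08 rad and contact force between mod_a and heavy_floor above 2.5 N) or (x of mod_a_mid in the frame of light_tray between 0.0095 and 0.0165 m and y of mod_a_mid in the frame of light_tray between -0.052 and 0.052 m and z of mod_a_mid in the frame of light_tray between 0.036 and 0.042 m and angle between the x axis of mod_a_mid and the x axis of light_tray, either way round below 0.1 rad and angle between mod_a_mid's own z axis and vertical below 0.08 rad and contact force between mod_a and light_floor below 2.5 N)) and ((x of mod_b_mid in the frame of heavy_tray between 0.0095 and 0.0165 m and y of mod_b_mid in the frame of heavy_tray between -0.052 and 0.052 m and z of mod_b_mid in the frame of heavy_tray between 0.036 and 0.042 m and angle between the x axis of mod_b_mid and the x axis of heavy_tray, either way round below 0.1 rad and angle between mod_b_mid's own z axis and vertical below 0.08 rad and contact force between mod_b and heavy_floor above 2.5 N) or (x of mod_b_mid in the frame of light_tray between 0.0095 and 0.0165 m and y of mod_b_mid in the frame of light_tray between -0.052 and 0.052 m and z of mod_b_mid in the frame of light_tray between 0.036 and 0.042 m and angle between the x axis of mod_b_mid and the x axis of light_tray, either way round below 0.1 rad and angle between mod_b_mid's own z axis and vertical below 0.08 rad and contact force between mod_b and light_floor below 2.5 N)) and linear speed of each of mod_a, mod_b below 0.02 m/s and contact force between the fingers and mod_a below 0.05 N and contact force between the fingers and mod_b below 0.05 N and contact force between each of mod_a, mod_b and nest below 0.05 N); the robot touches nothing.
It fails at once if a sprung stop is pushed back more than 9 mm (value of joint any of heavy_tray_stop, light_tray_stop above 0.009 m).
It fails at once if a module is pressed on a tray or the nest with more than 40 N (contact force between any of mod_a, mod_b and heavy_tray above 40 N or contact force between any of mod_a, mod_b and light_tray above 40 N or contact force between any of mod_a, mod_b and nest above 40 N).
It fails at once if a module is tipped by more than 0.5 rad (angle between any of mod_a_mid, mod_b_mid's own z axis and vertical above 0.5 rad).
It fails at once if a parked module or another bystander is moved by more than 15 mm (distance of any of parked_1, parked_2, spray, terminal from where it was at the start of the episode above 0.015 m).
It also fails if it takes over 70 s, if anything falls off the work surface, if the arm or the gripper's body presses on something with over 40 N, if the wrist force passes 120 N, or if a joint passes its speed limit or range.

### The arm

A 6-joint arm with a two-finger parallel gripper is mounted at the origin on the work surface. World frame = base frame: x ahead of the robot, y to its left, z up, the work surface at z = 0. Lengths are in mm, angles in rad, forces in N, time in s.
With the tool pointing down it reaches from about 400 to 925 mm from the base axis. Payload 12.5 kg.
Tool frame: the origin (TCP) lies between the finger pads; the fingertips stand 8 mm ahead of it and the grasp point (between the pads) lies 11 mm behind it (arm.finger_overhang is the distance from the TCP to the fingertips, in mm); z points along the fingers, y is the direction in which the jaws open and shut (so a half turn about z gives the same grasp; the last joint's range is limited). The gripper opens to 95 mm and grips with 3 to 60 N. Pads are 20 mm wide; open, the fingers measure 119 mm over their backs; the gripper's body (75 mm by 180 mm) begins 59 mm behind the grasp point.
Start: joints at [-1.445, 0.491, 1.559, -0, 1.092, -0.106], TCP at [143.603, -608.296, 222.661] pointing down, gripper open.
Joint ranges: [-3.1, 3.1], [-0.84, 2.19], [0.05, 2.79], [-1.13, 4.28], [0.06, 2.93], [-2.69, 2.69]. Speed limits (rad/s): [2.22, 2.22, 2.79, 3.14, 3.14, 3.14].

### API

Orientations are given as a rotation vector (axis times angle).
In Python, from workcell import telemetry, viewer, order, arm gives the robot as it stands. The module is installed in compiled form; this text tells all that it offers.
- The arm moves only by the shell command python3 -m jog 'ROWS' [OPENING]. ROWS is JSON, a list of rows, each a list of 2 entries, a list of its own where there are three numbers: the shift along the tool's x, y, z in m, then the turn about the tool's z in degrees. In form: [[[dx, dy, dz], twist], ...]. A call has 1 to 12 rows; each row is the pose to reach, as a shift and turn from the pose commanded when the call began, along the tool's axes at that moment; what a row does not reach only later rows make up. A row lasts 1/12 s, in which the tool goes at most 41.7 mm and 7.16 degrees, less where a joint would pass 70% of its speed; a pose out of reach is approached as far as the arm can. A call with a gripper value outside its range is refused whole. OPENING is the opening, from 0 (shut) to 1 (fully open), set as the call begins (- or left out, the last holds). The fingers move at their own pace and stop on an object; the grip force is fixed at half the most. Time passes only in rows, so rows that repeat a pose let the fingers close. It gives the time, the measured TCP pose, the force and the opening at its end, in the units of the state.
- telemetry.sense(): the state, without advancing time (a new reading comes with each control period).
- viewer.read_camera(name): name is "side" or "top"; returns (picture, depth): 400x640x3 uint8, red, green, blue; 400x640 float32, mm along the optical axis (not along the pixel's ray), 0 where there is no reading.
- viewer.camera_info(name): a dict with "vfov" (degrees; the focal length in pixels is half the picture's height over the tangent of half this angle, whatever the lens; pixels are square), "cx", "cy" (the principal point, pixels), "rvec" (rotation vector, rad) and "tvec" (3), from world to camera coordinates, as OpenCV has them. Camera axes: x right, y down, z forward; pixel columns grow to the right and rows downward; lengths in mm; the calibration is good to about 2 mm. A picture is of the moment at which its call begins. camera_info takes no time and is no camera call.
- order.finish_job(): hands the job in, once; it reports no verdict.
The state is a dict: "t": time; "joint_positions": joint angles; "dq": joint speeds; "joint_efforts": joint torques, N m; "ee_pos": TCP position; "tcp_rot": TCP orientation; "contact_force": force on the tool from outside, world axes, zero at the start; "moment": the same for the moment, N m; "opening": finger opening in mm.
Only numpy, scipy, OpenCV 4.12 (cv2) and the standard library are available. Lean on these libraries where they do the work, as an engineer would, in place of code of your own. Each camera call takes 0.05 s, during which the arm holds its last target.

## Working session

There is one attempt and no reset: what is moved stays moved. The work goes in short steps, Python scripts to look and compute and a shell command to move; the robot and the scene stay as the last step left them, time stands still between calls to the robot, and variables do not carry over. Pictures are saved under pics/ and viewed, and the job is handed in when it is done.

```bash
mkdir -p pics
cat > h.py <<'E'
import numpy as np, cv2
from workcell import telemetry, viewer, order, arm
def cam(n):
    i=viewer.camera_info(n); f=200/np.tan(np.radians(i['vfov'])/2)
    K=np.array([[f,0,i['cx']],[0,f,i['cy']],[0,0,1]]); R=cv2.Rodrigues(np.array(i['rvec'],float))[0]; t=np.array(i['tvec'],float).ravel()
    return K,R,t,i
def grab(n,tag):
    p,d=viewer.read_camera(n); cv2.imwrite(f'pics/{tag}.png',p[:,:,::-1]); np.savez(f'{tag}.npz',p=p,d=d); return p,d
def world(n,d):
    K,R,t,i=cam(n); v,u=np.mgrid[0:d.shape[0],0:d.shape[1]]
    P=np.stack([(u-K[0,2])/K[0,0]*d,(v-K[1,2])/K[1,1]*d,d],-1)
    return (P-t)@R
def plane(n,uv,z):
    K,R,t,i=cam(n); uv=np.atleast_2d(uv).astype(float)
    r=np.c_[(uv[:,0]-K[0,2])/K[0,0],(uv[:,1]-K[1,2])/K[1,1],np.ones(len(uv))]@R
    c=-t@R; s=(z-c[2])/r[:,2]; return c+r*s[:,None]
def proj(n,P):
    K,R,t,i=cam(n); q=(np.atleast_2d(P)@R.T+t)@K.T; return q[:,:2]/q[:,2:]
E
python3 - <<'E'
from h import *
print(telemetry.sense())
for n in('top','side'):
    grab(n,n+'0'); K,R,t,i=cam(n); print(n,i, 'pos',-t@R)
E
```

```text
{'t': 0.0, 'joint_positions': array([-1.44463610e+00,  4.91523468e-01,  1.55943730e+00,  9.23688645e-06,
        1.09173410e+00, -1.05645950e-01]), 'dq': array([-0.000696  , -0.00084369, -0.00077777, -0.00162232,  0.00117882,
       -0.00012942]), 'joint_efforts': array([ 3.32941941e-03, -6.12634492e+01, -2.58170950e+01,  6.92979922e-02,
        4.83281922e-02, -7.96732229e-05]), 'ee_pos': array([ 143.5509132 , -608.04574771,  222.08836056]), 'tcp_rot': array([-3.11942086e+00, -3.63171489e-01,  4.88513304e-06]), 'contact_force': array([0.27719439, 0.25543922, 0.07377362]), 'moment': array([-0.01156322,  0.05364239, -0.01450179]), 'opening': 95.35049675025148}
top {'vfov': 47.7061494547956, 'cx': 323.26879400364464, 'cy': 206.49355143343178, 'rvec': array([ 2.16206331, -2.21816161,  0.07531664]), 'tvec': array([  30.6014999 ,  503.99529003, 1229.81498809])} pos [ 423.89032124   23.53674749 1259.82364884]
side {'vfov': 49.353766754783294, 'cx': 320.7860632489307, 'cy': 202.1918389584991, 'rvec': array([ 0.52086537, -2.66737646,  1.22426963]), 'tvec': array([ 459.16834577,  170.43759884, 1128.17861749])} pos [144.58492512 862.28673272 865.0019236 ]
```

View pics/top0.png

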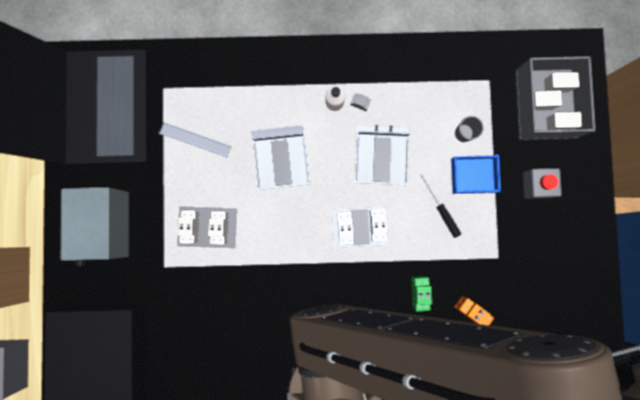

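View pics/side0.png

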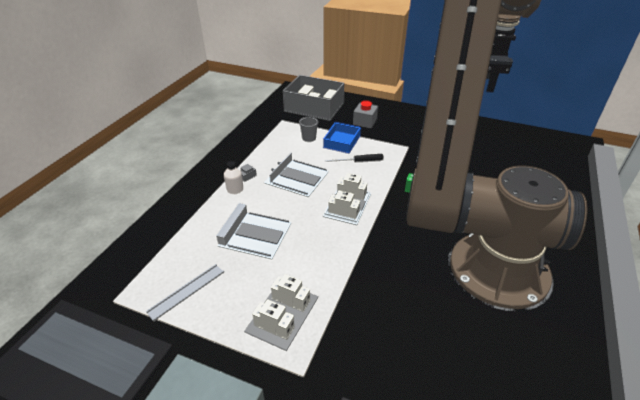

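Top view: +x is up and +y is left. There are three candidate pairs of modules:
- The pair at (346,227) and (378,225) stands in a walled nest.
- The pair at (187,226) and (217,227) is on the flat slab at the robot's left, so those are the parked ones.
- The white boxes in the crate near (557,98), and the green (422,294) and orange (474,310) look-alikes, don't belong to the job.

The tray at (281,160) appears to have the block stop, and the one at (382,157) a thin plate with rods. I'll check this in enlarged crops.

Run:
```python
from h import *
p=np.load('top0.npz')['p']; c=p[110:260,240:420,::-1]
cv2.imwrite('pics/crop1.png',cv2.resize(c,None,fx=4.4,fy=4,interpolation=cv2.INTER_CUBIC)[:600,:800] if 0 else cv2.resize(c,(720,600),interpolation=cv2.INTER_CUBIC))
p=np.load('side0.npz')['p']; c=p[140:270,210:390,::-1]
cv2.imwrite('pics/crop2.png',cv2.resize(c,None,fx=4,fy=4,interpolation=cv2.INTER_CUBIC))
for n in('top','side'):
    d=np.load(n+'0.npz')['d']; W=world(n,d)
    m=(d>0)&(abs(W[...,2])<15)&(W[...,0]>350)&(W[...,0]<800)&(abs(W[...,1])<350); print(n,np.median(W[m][:,2]),(d>0).mean())
```

```text
top 8.50313092481958 0.995953125
side 6.252406371922872 0.996203125
```

View pics/crop1.png

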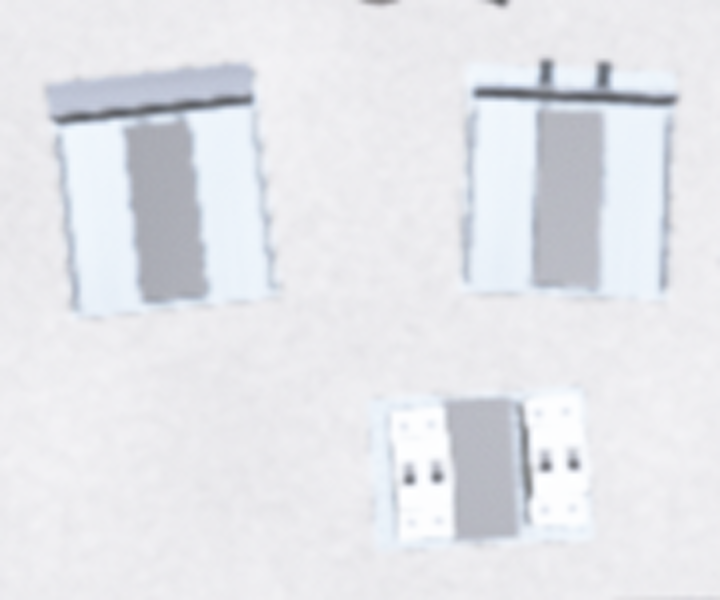

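View pics/crop2.png

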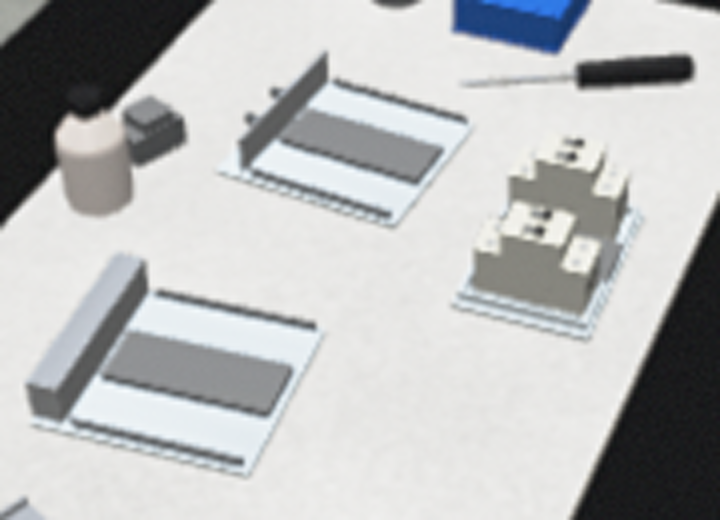

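Confirmed: the block stop is on the left tray, which is the heavy one. The plate with rods is on the right tray, the light one. The nest modules are walled in. Next I measure the dividers (z=14), the stops and the module noses.

```bash
cat > meas.py <<'E'
from h import *
def rect(n,m,z,lab):
    cs,_=cv2.findContours(m.astype(np.uint8),cv2.RETR_EXTERNAL,cv2.CHAIN_APPROX_NONE)
    for c in cs:
        if cv2.contourArea(c)<60: continue
        P=plane(n,c[:,0,:],z)[:,:2].astype(np.float32)
        (cx,cy),(w,h),a=cv2.minAreaRect(P); 
        b=cv2.boxPoints(((cx,cy),(w,h),a)); e=max([b[1]-b[0],b[2]-b[1]],key=np.linalg.norm)
        yaw=np.degrees(np.arctan2(e[1],e[0])); yaw=(yaw+90)%180-90
        px=c[:,0,:].mean(0); print(n,lab,'px',px.round(0),'c',round(cx,1),round(cy,1),'size',round(w,1),round(h,1),'yaw',round(yaw,2),'n',cv2.contourArea(c))
E
python3 - <<'E'
from meas import *
for n in('top','side'):
    q=np.load(n+'0.npz');p=q['p'];d=q['d'];W=world(n,d);hsv=cv2.cvtColor(p,cv2.COLOR_RGB2HSV)
    tb=proj(n,[[450,100,0],[650,0,0],[420,-150,0],[560,200,0]]).round().astype(int)
    print('table z',[float(np.median(W[v-2:v+3,u-2:u+3,2]).round(1)) for u,v in tb],[p[v,u].tolist() for u,v in tb])
    roi=(W[...,0]>330)&(W[...,0]<750)&(abs(W[...,1])<420)
    g=hsv[...,2]; print(n,'div px colour',[p[v,u].tolist() for u,v in ([(282,160),(382,157),(361,227)] if n=='top' else [(260,232),(300,177)])])
    rect(n,roi&(g>120)&(g<195)&(W[...,2]<30),14,'grey14')
    rect(n,roi&(W[...,2]>60)&(W[...,2]<85),66+6,'tops72')
    rect(n,roi&(W[...,2]>32)&(W[...,2]<50)&(W[...,0]>560),41,'stop41')
E
```

```text
table z [8.5, 9.6, 59.9, 9.9] [[234, 233, 237], [237, 236, 239], [246, 248, 251], [236, 240, 246]]
top div px colour [[172, 174, 182], [183, 186, 194], [185, 186, 195]]
top grey14 px [359. 232.] c 435.1 -81.9 size 67.1 36.6 yaw 1.46 n 179.5
top grey14 px [204. 227.] c 457.0 339.6 size 157.6 109.2 yaw 86.64 n 1508.0
top grey14 px [281. 163.] c 631.2 131.9 size 121.6 43.8 yaw 4.76 n 601.5
top grey14 px [379. 157.] c 635.0 -147.6 size 40.7 112.4 yaw -4.26 n 294.0
top grey14 px [466. 131.] c 705.9 -386.3 size 28.0 33.8 yaw -2.61 n 90.0
top tops72 px [345. 227.] c 443.1 -38.4 size 83.6 36.7 yaw 2.81 n 281.5
top tops72 px [216. 227.] c 454.3 299.2 size 39.3 84.3 yaw -0.66 n 327.5
top tops72 px [186. 229.] c 457.8 379.0 size 41.9 81.5 yaw -0.41 n 335.0
top tops72 px [379. 225.] c 449.8 -127.1 size 82.9 38.6 yaw 1.71 n 292.0
top tops72 px [471. 128.] c 700.6 -380.9 size 63.9 69.1 yaw -47.36 n 469.0
top stop41 px [463. 163.] c 596.5 -379.5 size 71.1 83.3 yaw -89.22 n 86.0
top stop41 px [384. 132.] c 709.8 -153.8 size 142.0 25.9 yaw 86.1 n 78.5
top stop41 px [278. 132.] c 709.0 138.3 size 28.2
[... 607 characters left out ...]
33.5 yaw -4.45 n 362.5
side grey14 px [340. 147.] c 566.1 -354.5 size 120.4 74.3 yaw 25.23 n 118.5
side tops72 px [272. 312.] c 453.3 384.0 size 46.5 54.5 yaw -2.25 n 379.5
side tops72 px [289. 285.] c 449.0 304.7 size 49.2 56.0 yaw -4.43 n 339.5
side tops72 px [345. 199.] c 434.9 -31.8 size 57.7 58.2 yaw -86.98 n 194.0
side tops72 px [352. 180.] c 446.0 -121.5 size 50.3 57.6 yaw -87.89 n 167.5
side tops72 px [308. 124.] c 695.8 -371.7 size 64.2 89.5 yaw -67.51 n 174.0
side stop41 px [231. 222.] c 704.7 140.5 size 33.5 152.3 yaw -85.69 n 386.0
side stop41 px [280. 165.] c 696.8 -150.2 size 154.0 16.4 yaw 87.16 n 87.5
side stop41 px [331. 139.] c 612.8 -363.1 size 54.6 121.8 yaw -51.47 n 79.5
```

```bash
cat > m2.py <<'E'
from h import *
S=6
def blob(n,p,seed,z,lo,hi,box=45,chan=None):
    u,v=seed; x0,y0=u-box,v-box
    c=cv2.cvtColor(p,cv2.COLOR_RGB2GRAY)[y0:v+box,x0:u+box]
    g=cv2.resize(c,None,fx=S,fy=S,interpolation=cv2.INTER_CUBIC)
    m=cv2.inRange(g,lo,hi); m=cv2.morphologyEx(m,cv2.MORPH_OPEN,np.ones((2*S,2*S),np.uint8))
    k,l=cv2.connectedComponents(m); L=l[box*S,box*S]
    vv,uu=np.nonzero(l==L); uv=np.c_[(uu+.5)/S-.5+x0,(vv+.5)/S-.5+y0]
    P=plane(n,uv,z)[:,:2]
    w,V=np.linalg.eigh(np.cov(P.T)); s=np.sqrt(12*w); e=V[:,1]; yaw=(np.degrees(np.arctan2(e[1],e[0]))+90)%180-90
    return P.mean(0).round(1),s.round(1),round(yaw,2),uv.min(0).round(1),uv.max(0).round(1)
E
python3 - <<'E'
from m2 import *
p=np.load('top0.npz')['p'];ps=np.load('side0.npz')['p']
for h in(195,203,210):
  print('Hdiv',blob('top',p,(281,160),14,140,h)); print('Ldiv',blob('top',p,(382,157),14,140,h))
  print('Hs',blob('side',ps,(260,232),14,120,h-20)); print('Ls',blob('side',ps,(300,177),14,120,h-20))
g=cv2.cvtColor(p,cv2.COLOR_RGB2GRAY)
for v in (215,220,223,235,238): print(v,g[v,330:395].tolist())
print(g[205:248,343].tolist());print(g[205:248,375].tolist())
E
```

```text
Hdiv (array([629.9, 131.8]), array([ 44.7, 124.9]), np.float64(4.86), array([271.2, 138.6]), array([291.2, 185.4]))
Ldiv (array([ 631.9, -147.5]), array([ 44.2, 121. ]), np.float64(-4.38), array([372.9, 137.4]), array([390.1, 181.2]))
Hs (array([628. , 128.4]), array([ 45.6, 123.2]), np.float64(4.62), array([235.9, 222.8]), array([281.6, 242.2]))
Ls (array([ 631.8, -152.4]), array([ 44.5, 125.9]), np.float64(-4.23), array([280.1, 167.1]), array([318.4, 183.8]))
Hdiv (array([630.4, 131.6]), array([ 46.2, 127.2]), np.float64(4.64), array([270.9, 137.6]), array([291.6, 185.6]))
Ldiv (array([ 631.6, -147.7]), array([ 46. , 123.2]), np.float64(-4.02), array([372.8, 136.9]), array([390.4, 181.9]))
Hs (array([628.9, 128.4]), array([ 46.2, 124.9]), np.float64(5.02), array([234.4, 222.6]), array([281.6, 242.2]))
Ls (array([ 631.8, -152.7]), array([ 45.2, 126. ]), np.float64(-4.24), array([280.1, 166.9]), array([318.6, 183.8]))
Hdiv (array([630.5, 131.6]), array([ 47.4, 128.6]), np.float64(4.69), array([270.6, 137.6]), array([291.9, 185.8]))
Ldiv (array([ 631.8, -147.7]), array([ 47.5, 125.5])
[... 1678 characters left out ...]
51, 250, 251, 252, 253, 253, 253, 252, 252, 252, 253, 247, 215, 183, 184, 186, 185, 186, 186, 184, 186, 185, 187, 186, 185, 185, 186, 191, 207, 206, 182, 215, 248, 251, 245, 242, 249, 253, 254, 253, 252, 249, 249, 252, 252, 250, 241, 234, 235, 237, 237, 236, 236, 236]
[236, 235, 236, 239, 243, 242, 238, 244, 252, 254, 253, 253, 253, 251, 248, 252, 253, 254, 254, 252, 241, 226, 218, 196, 170, 176, 229, 252, 254, 254, 253, 252, 249, 251, 249, 239, 243, 252, 252, 248, 242, 236, 228]
[237, 239, 243, 245, 249, 253, 252, 246, 241, 248, 251, 251, 253, 253, 254, 253, 249, 227, 209, 201, 181, 156, 177, 236, 254, 254, 254, 254, 253, 251, 251, 246, 238, 245, 252, 252, 244, 242, 243, 240, 233, 234, 237]
```

```bash
python3 - <<'E'
from m2 import *
p=np.load('top0.npz')['p'];g=cv2.cvtColor(p,cv2.COLOR_RGB2GRAY).astype(float)
# edges between rows: subpixel crossing of level 225 on A right edge, B left edge
def edge(rows,u0,u1,lev):
    o=[]
    for v in rows:
        r=g[v,u0:u1+1]; i=[k for k in range(len(r)-1) if (r[k]-lev)*(r[k+1]-lev)<0]
        if i: k=i[0]; o.append((u0+k+(lev-r[k])/(r[k+1]-r[k]),v))
    return np.array(o)
for lab,rows,u0,u1,lev in(('A right',range(217,239),348,355,220),('B left',range(217,237),370,374,200)):
    e=edge(rows,u0,u1,lev); P=plane('top',e,72)[:,:2]; k=np.polyfit(P[:,0],P[:,1],1); print(lab,len(e),'y at x=445',np.polyval(k,445).round(1),'yaw',np.degrees(np.arctan(k[0])).round(2),'res',np.std(P[:,1]-np.polyval(k,P[:,0])).round(2))
for lab,u0,u1,v0,v1 in(('A',339,353,222,234),('B',373,387,220,232)):
    c=cv2.resize(p[v0:v1,u0:u1].astype(np.uint8),None,fx=6,fy=6,interpolation=cv2.INTER_CUBIC);gg=cv2.cvtColor(c,cv2.COLOR_RGB2GRAY)
    n,l,st,ce=cv2.connectedComponentsWithStats((gg<215).astype(np.uint8))
    for k in range(1,n):
        if st[k,4]>40:
            uv=(ce[k]+.5)/6-.5+[u0,v0]; print(lab,uv.round(1),st[k,4],plane('top',uv,72).round(1))
E
python3 - <<'E'
from m2 import *
p=np.load('top0.npz')['p'][200:255,325:400,::-1]; a=cv2.resize(p,None,fx=8,fy=8,interpolation=cv2.INTER_CUBIC)
cv2.imwrite('pics/crop3.png',a)
q=np.load('side0.npz')['p'][165:230,320:385,::-1]; cv2.imwrite('pics/crop4.png',cv2.resize(q,None,fx=8,fy=8,interpolation=cv2.INTER_CUBIC))
E
```

```text
A right 22 y at x=445 -55.2 yaw 2.73 res 2.57
B left 20 y at x=445 -107.8 yaw -5.47 res 2.06
A [348.8 228. ] 542 [[442.7 -47.6  72. ]]
A [341.8 228.6] 535 [[441.8 -29.3  72. ]]
B [382.9 224.9] 512 [[ 448.5 -137.3   72. ]]
B [375.9 225.3] 546 [[ 447.9 -118.9   72. ]]
```

View pics/crop3.png

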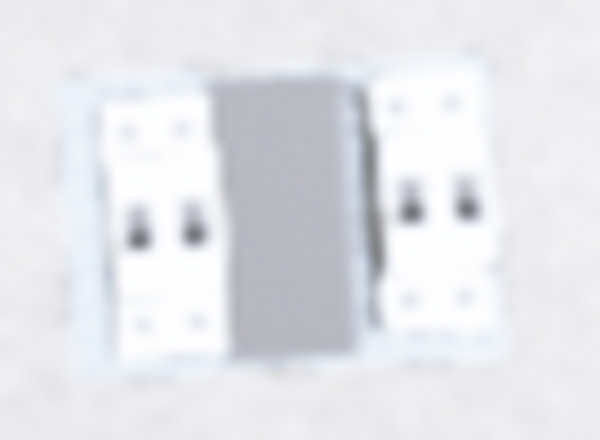

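View pics/crop4.png

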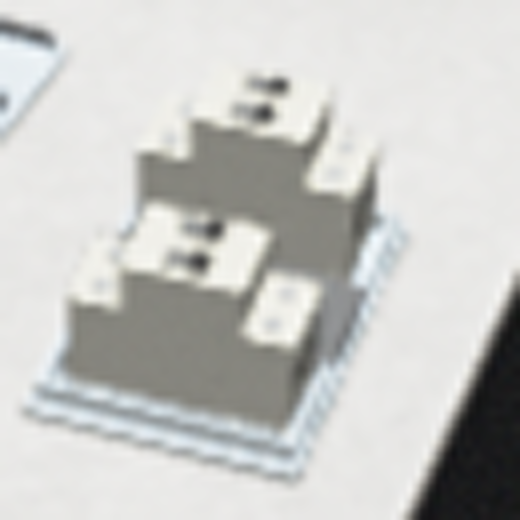

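Run:
```python
from h import *
for l,q in(('A',[(128,132),(182,128),(143,326),(197,321)]),('B',[(398,106),(452,103),(410,300),(465,296)])):
    P=plane('top',(np.array(q)+.5)/8-.5+[325,200],52)
    print(l,P.mean(0).round(1),'yaw',[np.degrees(np.arctan2(*(P[i]-P[i+2])[[1,0]])).round(2) for i in(0,1)],P[0]-P[1],P[0]-P[2])
s=telemetry.sense();R=cv2.Rodrigues(s['tcp_rot'])[0];print(R.round(3))
```

```text
A [443.7 -38.3  52. ] yaw [np.float64(2.8), np.float64(2.77)] [-0.87539374 18.07572615  0.        ] [64.73477348  3.17075348  0.        ]
B [ 449.8 -128.2   52. ] yaw [np.float64(1.65), np.float64(1.9)] [-0.5421731  18.08749343  0.        ] [64.7759072   1.86049493  0.        ]
[[ 0.973  0.23  -0.   ]
 [ 0.23  -0.973  0.001]
 [ 0.    -0.001 -1.   ]]
```

```bash
cat > plan.py <<'E'
import sys
from h import *
def rel(x,y,z,yaw):
    s=telemetry.sense();R=cv2.Rodrigues(s['tcp_rot'])[0];d=R.T@(np.array([x,y,z])-s['ee_pos'])
    cy=np.degrees(np.arctan2(R[1,0],R[0,0])); tw=-(yaw-cy)
    print('t',s['t'],'pos',s['ee_pos'].round(1),'yaw',cy.round(2),'F',s['contact_force'].round(2),'op',round(s['opening'],1)); print('  shift m',(d/1000).round(4),'twist',tw.round(2),'rows>=',np.ceil(np.linalg.norm(d)/41.7))
if __name__=='__main__': rel(*map(float,sys.argv[1:5]))
E
python3 plan.py 449.8 -128.2 150 1.8
```

```text
t 0.1 pos [ 143.6 -608.1  222.1] yaw 13.28 F [-0.45  0.32  0.72] op 94.9
  shift m [ 0.4083 -0.3966  0.0726] twist 11.48 rows>= 14.0
```

```bash
python3 -m jog '[[[0.012,-0.012,0.0],0.5],[[0.036,-0.036,0.0],1.5],[[0.062,-0.061,0.0],3],[[0.088,-0.086,0.0],4.5],[[0.114,-0.111,0.0],6],[[0.14,-0.136,0.0],7.5],[[0.166,-0.161,0.0],9],[[0.192,-0.186,0.0],10],[[0.218,-0.212,0.0],11],[[0.244,-0.237,0.0],11.5],[[0.27,-0.262,0.0],11.5],[[0.296,-0.287,0.0],11.5]]' 0.75; python3 plan.py 449.8 -128.2 150 1.8
```

```text
t: 1.1
ee_pos: [366.3, -259.3, 222.6]
tcp_rot: [-3.141, -0.048, 0.0]
contact_force: [1.4, -1.6, 0.7]
opening: 71.4
t 1.1 pos [ 366.3 -259.3  222.6] yaw 1.76 F [ 1.44 -1.6   0.69] op 71.4
  shift m [ 0.0875 -0.1285  0.0726] twist -0.04 rows>= 5.0
```

```bash
python3 -m jog '[[[0.015,-0.022,0.012],0],[[0.033,-0.048,0.027],0],[[0.052,-0.077,0.043],0],[[0.070,-0.103,0.058],0],[[0.082,-0.120,0.068],0],[[0.0875,-0.1285,0.0726],0],[[0.0875,-0.1285,0.0726],0],[[0.0875,-0.1285,0.0726],0]]'
python3 - <<'E'
from h import *
grab('top','top1');grab('side','side1')
s=telemetry.sense();print(s['ee_pos'])
for n in('top','side'): print(n,proj(n,[s['ee_pos']-[0,0,8],s['ee_pos']]))
for n in('top','side'):
    p=cv2.imread(f'pics/{n}1.png'); c=p[150:290,280:440] if n=='top' else p[90:250,280:440]
    cv2.imwrite(f'pics/c_{n}1.png',cv2.resize(c,None,fx=3.75,fy=3.75,interpolation=cv2.INTER_CUBIC))
E
```

```text
t: 1.77
ee_pos: [449.1, -130.0, 150.1]
tcp_rot: [3.141, 0.05, -0.001]
contact_force: [-0.2, -0.5, 0.9]
opening: 71.2
[ 448.99016454 -130.78037286  150.56311833]
top [[384.08937996 224.1121669 ]
 [384.5369935  224.02732135]]
side [[352.80733879 158.2767962 ]
 [352.93903218 155.98146501]]
```

View pics/c_side1.png

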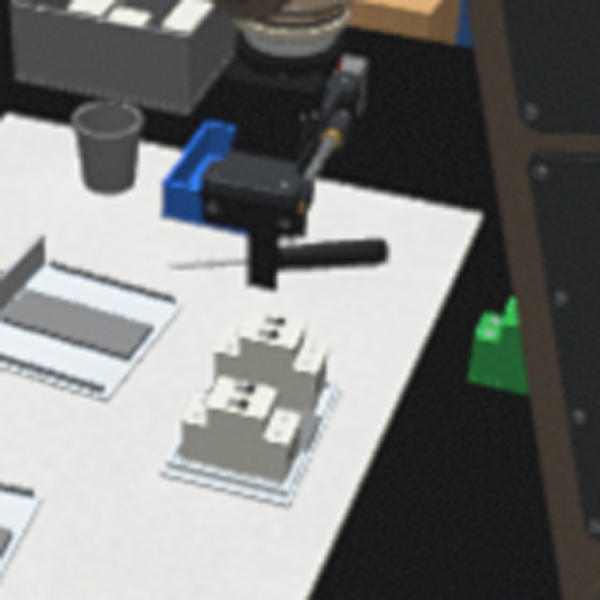

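View pics/c_top1.png

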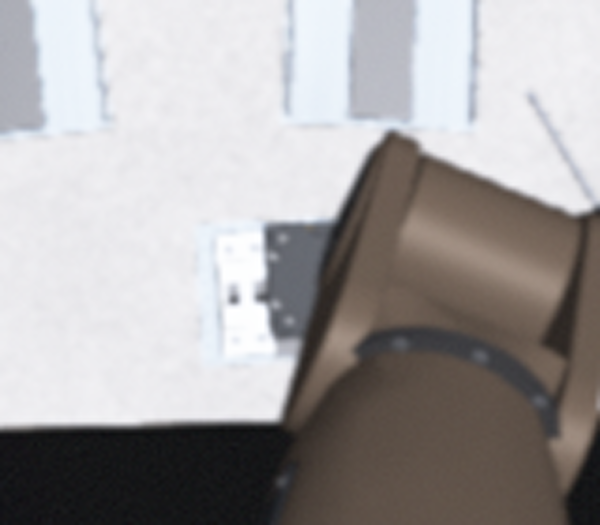

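Run:
```python
from h import *
s=telemetry.sense();e=s['ee_pos'];print(e,s['opening'])
o=s['opening']/2+12
for dx in(-10,0,10): print(dx,proj('side',[e[0]+dx,e[1]+o,e[2]-8]),proj('side',[e[0]+dx,e[1]+o-12,e[2]-8]))
# module B toggles in side view
P=proj('side',[[448.5,-137.3,72],[447.9,-118.9,72],[449.8,-128.2,72]]);print('B tog top->side',P.round(1))
p=np.load('side1.npz')['p']
c=p[145:190,325:375,::-1];cv2.imwrite('pics/c5.png',cv2.resize(c,None,fx=12,fy=12,interpolation=cv2.INTER_CUBIC))
```

```text
[ 448.99016454 -130.78037286  150.56311833] 71.15753682530111
-10 [[350.67227358 168.10703629]] [[352.06904333 165.77052066]]
0 [[347.30243533 167.31424999]] [[348.71904167 164.98859352]]
10 [[343.94832797 166.52516453]] [[345.38457142 164.21029159]]
B tog top->side [[352.6 176.5]
 [350.7 180.1]
 [351.2 178.2]]
```

View pics/c5.png

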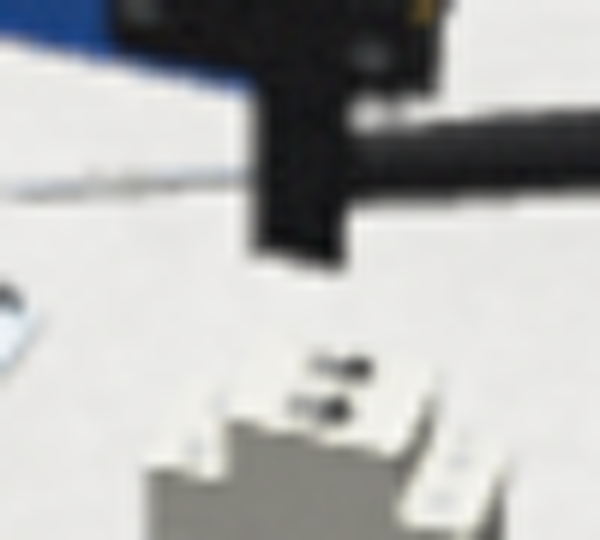

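```bash
python3 plan.py 450.5 -128.2 80 1.8;python3 -m jog '[[[0,0,0],0]]'; python3 plan.py 450.5 -128.2 80 1.8
```

```text
t 1.8667 pos [ 449.  -130.8  150.6] yaw 1.73 F [-0.26  0.87  0.74] op 71.2
  shift m [ 0.0015 -0.0026  0.0706] twist -0.07 rows>= 2.0
t: 1.95
ee_pos: [449.0, -130.9, 150.6]
tcp_rot: [3.141, 0.046, 0.001]
contact_force: [-0.4, -0.4, 0.8]
opening: 71.2
t 1.95 pos [ 449.  -130.9  150.6] yaw 1.69 F [-0.4  -0.38  0.82] op 71.2
  shift m [ 0.0015 -0.0027  0.0706] twist -0.11 rows>= 2.0
```

```bash
python3 -m jog '[[[0.0005,-0.001,0.01],0],[[0.001,-0.002,0.03],0],[[0.0015,-0.0027,0.05],0],[[0.0015,-0.0027,0.065],0],[[0.0015,-0.0027,0.0706],0],[[0.0015,-0.0027,0.0706],0],[[0.0015,-0.0027,0.0706],0]]'
python3 - <<'E'
from h import *
grab('side','side2');p=np.load('side2.npz')['p']
c=p[145:215,320:390,::-1];cv2.imwrite('pics/c6.png',cv2.resize(c,None,fx=8,fy=8,interpolation=cv2.INTER_CUBIC))
E
python3 plan.py 450.5 -128.2 49 1.8
```

```text
t: 2.53
ee_pos: [450.7, -127.6, 80.0]
tcp_rot: [3.141, 0.048, 0.001]
contact_force: [-0.4, -0.0, 0.2]
opening: 71.3
t 2.5833 pos [ 450.9 -127.6   80.2] yaw 1.75 F [ 0.73  0.09 -1.03] op 71.8
  shift m [-0.0005  0.0006  0.0312] twist -0.05 rows>= 1.0
```

View pics/c6.png

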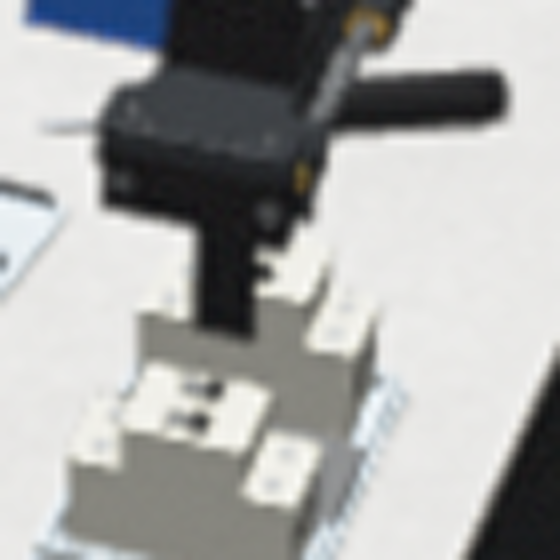

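Run:
```python
from h import *
for xm in(440,445,450,455): print(xm,proj('side',[[xm-23,-110,72],[xm+23,-110,72]]).round(1).tolist())
o=71.5/2
print('finger',proj('side',[[450.7-10,-127.6+o,72],[450.7+10,-127.6+o+12,72]]).round(1).tolist())
```

```text
440 [[359.7, 184.2], [344.9, 180.6]]
445 [[358.1, 183.8], [343.3, 180.2]]
450 [[356.5, 183.4], [341.8, 179.8]]
455 [[354.8, 183.0], [340.2, 179.4]]
finger [[350.0, 185.9], [342.2, 186.7]]
```

```bash
python3 -m jog '[[[0,0,0.006],0],[[0,0,0.016],0],[[0,0,0.026],0],[[0,0,0.031],0],[[0,0,0.031],0],[[0,0,0.031],0]]'; python3 plan.py 450 -128.2 49 1.8; python3 -m jog '[[[0,0,0],0],[[0,0,0],0],[[0,0,0],0],[[0,0,0],0],[[0,0,0],0],[[0,0,0],0],[[0,0,0],0],[[0,0,0],0]]' 0.2;  python3 plan.py 450 -128.2 49 1.8
```

```text
t: 3.08
ee_pos: [450.7, -127.1, 48.6]
tcp_rot: [3.141, 0.049, -0.0]
contact_force: [0.6, -0.7, 0.2]
opening: 71.5
t 3.0833 pos [ 450.7 -127.1   48.6] yaw 1.78 F [ 0.55 -0.72  0.23] op 71.5
  shift m [-0.0007  0.0011 -0.0004] twist -0.02 rows>= 1.0
t: 3.75
ee_pos: [450.7, -127.1, 48.5]
tcp_rot: [3.141, 0.049, 0.0]
contact_force: [-0.4, 0.5, 1.0]
opening: 36.0
t 3.75 pos [ 450.7 -127.1   48.5] yaw 1.78 F [-0.42  0.47  1.01] op 36.0
  shift m [-0.0007  0.0011 -0.0005] twist -0.02 rows>= 1.0
```

```bash
python3 -m jog '[[[0,0,-0.002],0],[[0,0,-0.006],0],[[0,0,-0.012],0],[[0,0,-0.02],0],[[0,0,-0.028],0],[[0,0,-0.03],0],[[0,0,-0.03],0],[[0,0,-0.03],0]]'; for i in 1 2 3 4 5 6 7 8; do python3 -m jog '[[[0,0,0],0]]' | grep contact; done; python3 plan.py 450 -128.2 78.5 1.8
python3 - <<'E'
from h import *
grab('side','side3');p=np.load('side3.npz')['p']
c=p[125:215,310:400,::-1];cv2.imwrite('pics/c7.png',cv2.resize(c,None,fx=6,fy=6,interpolation=cv2.INTER_CUBIC))
E
```

```text
t: 4.42
ee_pos: [450.7, -127.1, 78.7]
tcp_rot: [3.141, 0.049, 0.001]
contact_force: [-0.1, 0.0, -1.8]
opening: 35.3
contact_force: [-1.1, 0.3, -1.8]
contact_force: [-0.3, 0.9, -2.1]
contact_force: [-0.1, 0.4, -1.6]
contact_force: [-0.2, 0.3, -2.2]
contact_force: [-0.1, 0.5, -1.1]
contact_force: [0.3, 0.9, -2.0]
contact_force: [-0.5, 1.0, -1.2]
contact_force: [0.3, 0.3, -1.1]
t 5.0833 pos [ 450.6 -127.1   78.4] yaw 1.78 F [ 0.31  0.28 -1.12] op 35.8
  shift m [-0.0007  0.0011 -0.0001] twist -0.02 rows>= 1.0
```

View pics/c7.png

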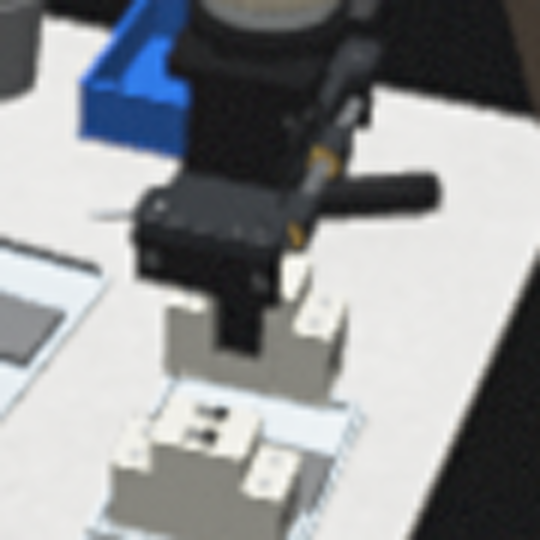

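Module B is held clear. The force reading is noisy, so I'll average more before deciding.

```bash
for i in $(seq 24); do python3 -m jog '[[[0,0,0],0]]' >/dev/null
python3 - <<'E'
from workcell import telemetry
import json
s=telemetry.sense(); open('w1.txt','a').write(json.dumps([*map(float,s['contact_force']),*map(float,s['moment']),*map(float,s['joint_efforts']),s['t']])+'\n')
E
done; python3 -c "
import numpy as np,json
a=np.array([json.loads(l) for l in open('w1.txt')]);print(a.mean(0).round(3));print(a.std(0).round(3));print(a[:,2].round(2))"
```

```text
[-2.8000e-02  5.2000e-02 -1.3320e+00  1.5000e-02  1.9000e-02  1.0000e-02
  0.0000e+00 -5.0254e+01 -1.4080e+01  3.5000e-02 -5.6000e-02 -0.0000e+00
  6.1750e+00]
[0.503 0.474 0.54  0.027 0.03  0.03  0.001 0.004 0.    0.    0.    0.
 0.577]
[-0.84 -0.91 -1.65 -1.91 -1.09 -0.96 -1.08 -0.85 -1.73 -1.12 -0.63 -2.71
 -1.74 -1.45 -1.64 -0.93 -1.01 -2.25 -1.21 -1.57 -1.28 -1.3  -0.2  -1.91]
```

Mean −1.33 ± 0.11 N, which fits an empty housing (1.28 N) and is far from the 3.2 N or more of a complete one. Module B is light and goes to the plate tray. Next I refine the tray pose, correcting the side camera's +1.9 px offset found on the finger.

Run:
```python
from h import *
import m2
p=np.load('top0.npz')['p'];ps=np.load('side0.npz')['p']
ps=cv2.warpAffine(ps,np.float32([[1,0,-1.9],[0,1,0]]),(640,400),flags=cv2.INTER_CUBIC)
for l,st,ss in(('H',(281,160),(258,232)),('L',(382,157),(298,177))):
    a=m2.blob('top',p,st,14,140,208);b=m2.blob('side',ps,ss,14,120,188); print(l,a[:3],b[:3])
# top-view stop near-face top edge & divider side lines
g=cv2.cvtColor(p,cv2.COLOR_RGB2GRAY).astype(float)
def side(rows,u0,u1,lev):
    o=[]
    for v in rows:
        r=g[v,u0:u1+1]; i=[k for k in range(len(r)-1) if (r[k]-lev)*(r[k+1]-lev)<=0 and r[k]!=r[k+1]]
        if i:o.append((u0+i[0]+(lev-r[i[0]])/(r[i[0]+1]-r[i[0]]),v))
    return np.array(o)
for l,rows,(a,b),(c,d) in(('H',range(144,182),(268,280),(283,296)),('L',range(142,178),(369,380),(384,395))):
    ys=[]
    for (u0,u1) in((a,b),(c,d)):
        e=side(rows,u0,u1,212);P=plane('top',e,14)[:,:2];k=np.polyfit(P[:,0],P[:,1],1);ys.append(np.polyval(k,630));print(l,len(e),'y@630',ys[-1].round(2),'yaw',np.degrees(np.arctan(k[0])).round(2),'std',np.std(P[:,1]-np.polyval(k,P[:,0])).round(2))
    print('  mid',np.mean(ys).round(2),'w',np.ptp(ys).round(2))
```

```text
H (array([630.5, 131.6]), array([ 47.1, 128.3]), np.float64(4.63)) (array([634.5, 130.3]), array([ 46.5, 126. ]), np.float64(5.07))
L (array([ 631.5, -147.8]), array([ 47.1, 124.4]), np.float64(-3.87)) (array([ 637.5, -150.6]), array([ 45.5, 125.8]), np.float64(-4.15))
H 38 y@630 156.13 yaw 4.34 std 0.7
H 38 y@630 107.98 yaw 4.73 std 0.76
  mid 132.05 w 48.15
L 36 y@630 -123.39 yaw -4.34 std 0.56
L 36 y@630 -171.27 yaw -4.46 std 0.69
  mid -147.33 w 47.88
```

```bash
python3 plan.py 626 -101.8 90 -4.3
```

```text
t 7.1333 pos [ 450.6 -127.1   78.4] yaw 1.78 F [-0.57  0.36 -1.91] op 36.2
  shift m [ 0.1761 -0.0198 -0.0116] twist 6.08 rows>= 5.0
```

```bash
python3 -m jog '[[[0.005,0,-0.004],0],[[0.02,-0.001,-0.008],0.5],[[0.042,-0.004,-0.0116],1.5],[[0.067,-0.007,-0.0116],2.5],[[0.092,-0.010,-0.0116],3.5],[[0.117,-0.013,-0.0116],4.5],[[0.142,-0.016,-0.0116],5.5],[[0.162,-0.0185,-0.0116],6],[[0.173,-0.0195,-0.0116],6.1],[[0.1761,-0.0198,-0.0116],6.1],[[0.1761,-0.0198,-0.0116],6.1]]';python3 plan.py 626 -101.8 62.5 -4.3
```

```text
t: 8.05
ee_pos: [626.4, -101.5, 89.9]
tcp_rot: [3.139, -0.117, -0.0]
contact_force: [-0.1, 0.1, -2.2]
opening: 35.8
t 8.05 pos [ 626.4 -101.5   89.9] yaw -4.28 F [-0.11  0.12 -2.18] op 35.8
  shift m [-0.0003  0.0003  0.0274] twist 0.02 rows>= 1.0
```

```bash
python3 -m jog '[[[0,0,0.004],0],[[0,0,0.014],0],[[0,0,0.022],0],[[0,0,0.0264],0],[[0,0,0.0274],0],[[0,0,0.0274],0]]';python3 plan.py 626 -101.8 49 -4.3
python3 - <<'E'
from h import *
grab('side','side4');p=np.load('side4.npz')['p']
c=p[120:210,255:355,::-1];cv2.imwrite('pics/c8.png',cv2.resize(c,None,fx=6.6,fy=6.6,interpolation=cv2.INTER_CUBIC))
grab('top','top4');p=np.load('top4.npz')['p']
c=p[110:200,330:430,::-1];cv2.imwrite('pics/c9.png',cv2.resize(c,None,fx=6,fy=6,interpolation=cv2.INTER_CUBIC))
E
```

```text
t: 8.55
ee_pos: [625.7, -101.9, 62.0]
tcp_rot: [-3.139, 0.119, 0.002]
contact_force: [0.3, -0.4, -1.6]
opening: 36.4
t 8.55 pos [ 625.7 -101.9   62. ] yaw -4.33 F [ 0.27 -0.38 -1.65] op 36.4
  shift m [ 0.0003 -0.0001  0.013 ] twist -0.03 rows>= 1.0
```

View pics/c8.png

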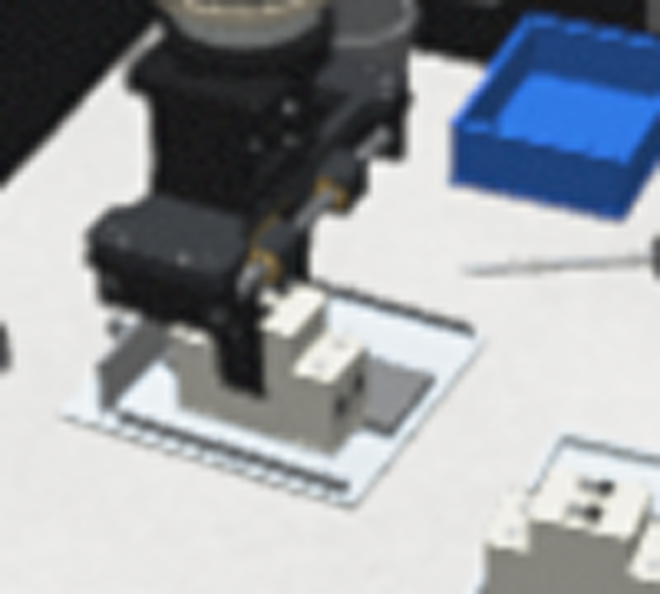

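View pics/c9.png

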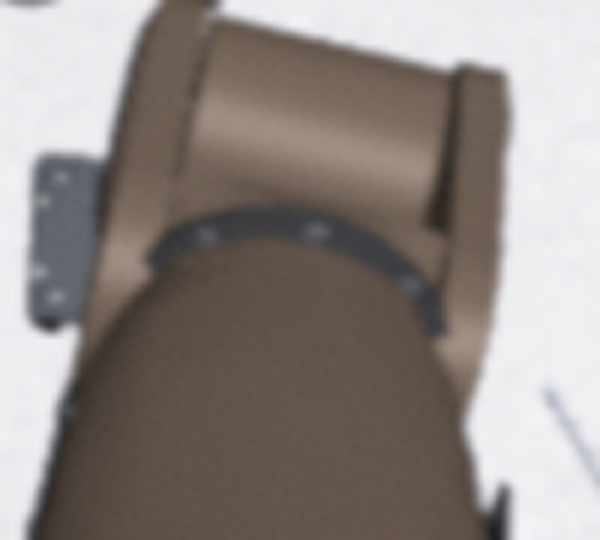

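Run:
```python
from h import *
O=np.array([644,-148.3]);a=np.radians(-4.3);ex=np.array([np.cos(a),np.sin(a)]);ey=np.array([-ex[1],ex[0]])
T=lambda x,y,z:[*(O+x*ex+y*ey),z]
def line(y,z):
    q=proj('side',[T(-70,y,z),T(45,y,z)]);q=q[np.argsort(q[:,0])];return lambda u:np.interp(u,q[:,0],q[:,1])
for u in(284,292,300):
    print(u,'mod edge',line(63,19.5)(u).round(2),'rib in top',line(66,14)(u).round(2),'rib out top',line(70,14)(u).round(2),'out bottom',line(70,6)(u).round(2), 'mod+3',line(66,19.5)(u).round(2),'base edge',line(73,6)(u).round(2))
p=np.load('side4.npz')['p'].astype(int)
for u in(284,292,300): print(u,list(zip(range(176,198),p[176:198,u].mean(1).astype(int).tolist())))
```

```text
284 mod edge 184.09 rib in top 186.12 rib out top 187.04 out bottom 188.99 mod+3 184.78 base edge 189.68
292 mod edge 186.63 rib in top 188.68 rib out top 189.61 out bottom 191.56 mod+3 187.32 base edge 192.26
300 mod edge 189.17 rib in top 191.23 rib out top 192.17 out bottom 194.14 mod+3 189.87 base edge 194.85
284 [(176, 130), (177, 131), (178, 130), (179, 131), (180, 130), (181, 141), (182, 180), (183, 226), (184, 238), (185, 199), (186, 113), (187, 160), (188, 210), (189, 178), (190, 223), (191, 232), (192, 232), (193, 232), (194, 232), (195, 233), (196, 233), (197, 233)]
292 [(176, 24), (177, 21), (178, 30), (179, 75), (180, 119), (181, 132), (182, 130), (183, 129), (184, 137), (185, 199), (186, 241), (187, 230), (188, 154), (189, 115), (190, 176), (191, 195), (192, 196), (193, 231), (194, 232), (195, 232), (196, 231), (197, 232)]
300 [(176, 221), (177, 139), (178, 129), (179, 131), (180, 130), (181, 130), (182, 133), (183, 131), (184, 131), (185, 131), (186, 151), (187, 184), (188, 217), (189, 236), (190, 197), (191, 111), (192, 154), (193, 210), (194, 176), (195, 217), (196, 233), (197, 234)]
```

```bash
python3 -m jog '[[[0,0,0.002],0],[[0,0,0.005],0],[[0,0,0.008],0],[[0,0,0.011],0],[[0,0,0.012],0],[[0,0,0.012],0],[[0,0,0.012],0]]'; python3 -m jog '[[[0,0,0.0003],0],[[0,0,0.0006],0],[[0,0,0.0009],0],[[0,0,0.0009],0],[[0,0,0.0009],0]]';python3 plan.py 626 -101.8 49 -4.3
```

```text
t: 9.23
ee_pos: [626.0, -101.9, 50.5]
tcp_rot: [3.139, -0.118, -0.0]
contact_force: [0.9, -0.2, -1.9]
opening: 35.8
t: 9.65
ee_pos: [626.1, -101.8, 49.8]
tcp_rot: [3.139, -0.118, 0.0]
contact_force: [-0.4, -0.6, -0.4]
opening: 35.9
t 9.65 pos [ 626.1 -101.8   49.8] yaw -4.32 F [-0.36 -0.57 -0.41] op 35.9
  shift m [-0.0001 -0.      0.0008] twist -0.02 rows>= 1.0
```

```bash
python3 -m jog '[[[0,0,0.0003],0],[[0,0,0.0006],0],[[0,0,0.0009],0],[[0,0,0.0009],0],[[0,0,0.0009],0]]'; for i in 1 2 3 4; do python3 -m jog '[[[0,0,0],0]]'|grep -E "force|ee"; done
```

```text
t: 10.07
ee_pos: [626.0, -101.8, 48.8]
tcp_rot: [3.139, -0.118, -0.0]
contact_force: [-0.3, -0.9, -1.1]
opening: 36.3
ee_pos: [626.0, -101.8, 48.8]
contact_force: [0.2, 0.5, -0.7]
ee_pos: [626.0, -101.8, 48.8]
contact_force: [0.5, -0.3, -1.5]
ee_pos: [626.1, -101.8, 48.8]
contact_force: [-0.8, 0.2, -0.4]
ee_pos: [626.0, -101.8, 48.8]
contact_force: [-0.0, 0.1, -1.0]
```

```bash
python3 -m jog '[[[0.002,0,0],0],[[0.005,0,0],0],[[0.008,0,0],0],[[0.011,0,0],0],[[0.014,0,0],0],[[0.017,0,0],0],[[0.02,0,0],0],[[0.023,0,0],0],[[0.026,0,0],0],[[0.028,0,0],0],[[0.028,0,0],0],[[0.028,0,0],0]]'; for i in 1 2 3; do python3 -m jog '[[[0,0,0],0]]'|grep -E "force|ee"; done
python3 - <<'E'
from h import *
grab('side','side5');p=np.load('side5.npz')['p']
c=p[130:200,255:325,::-1];cv2.imwrite('pics/c10.png',cv2.resize(c,None,fx=8,fy=8,interpolation=cv2.INTER_CUBIC))
E
```

```text
t: 11.4
ee_pos: [653.9, -103.9, 48.7]
tcp_rot: [3.139, -0.118, -0.0]
contact_force: [0.2, -0.2, -1.5]
opening: 35.9
ee_pos: [653.8, -103.9, 48.8]
contact_force: [0.4, 0.8, -0.7]
ee_pos: [653.8, -103.9, 48.8]
contact_force: [-0.8, -0.1, -1.2]
ee_pos: [653.8, -103.9, 48.8]
contact_force: [-0.3, -0.3, -1.8]
```

View pics/c10.png

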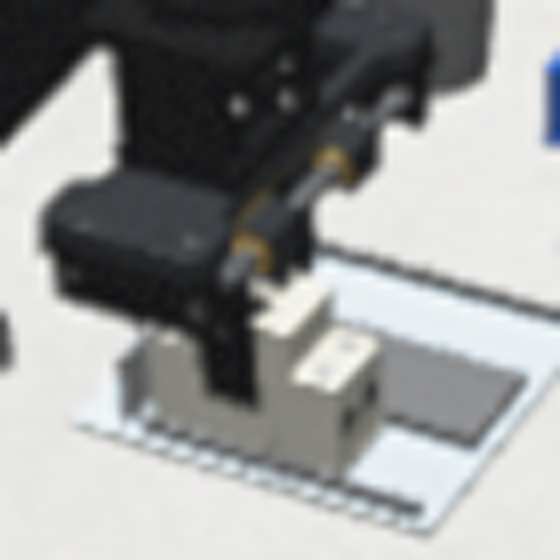

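```bash
cat > fx.py <<'E'
from workcell import telemetry
import numpy as np,json,sys
s=telemetry.sense();print(s['ee_pos'].round(1),s['contact_force'].round(2),s['joint_efforts'].round(3).tolist())
E
for i in 1 2 3 4; do python3 -m jog '[[[0.001,0,0],0],[[0.002,0,0],0],[[0.002,0,0],0]]'>/dev/null; python3 fx.py; python3 -m jog '[[[0,0,0],0]]'>/dev/null; python3 fx.py; done
```

```text
[ 656.2 -104.1   48.9] [ 0.14 -0.17 -1.5 ] [0.018, -71.411, -20.317, 0.036, -0.041, 0.004]
[ 656.  -104.1   48.8] [-0.22  0.08 -2.36] [-0.001, -71.498, -20.405, 0.036, -0.071, 0.002]
[ 658.1 -104.3   48.8] [ 0.54  0.65 -1.35] [0.022, -71.595, -20.402, 0.036, -0.041, 0.004]
[ 658.  -104.2   48.8] [ 0.97 -0.26 -1.54] [0.001, -71.684, -20.484, 0.036, -0.071, 0.002]
[ 660.2 -104.4   48.8] [-0.7  -0.13 -1.61] [0.021, -71.795, -20.481, 0.036, -0.041, 0.004]
[ 660.  -104.4   48.8] [-0.56  0.14 -2.51] [0.002, -71.888, -20.564, 0.036, -0.071, 0.002]
[ 661.9 -104.5   48.8] [-1.33 -0.22 -0.93] [0.037, -71.853, -21.093, 0.077, -0.322, 0.023]
[ 661.9 -104.5   48.8] [-1.09  0.83 -1.26] [0.035, -71.872, -21.065, 0.074, -0.323, 0.019]
```

Contact is clear in the joint efforts at x≈661, where I predicted it. The stop is pushed back by about 1 mm. I lower the last fraction of a mm and release.

```bash
python3 -m jog '[[[0,0,0.0002],0],[[0,0,0.0004],0],[[0,0,0.0004],0]]'; python3 fx.py; python3 -m jog '[[[0,0,0],0],[[0,0,0],0],[[0,0,0],0],[[0,0,0],0],[[0,0,0],0]]' 0.55; python3 fx.py; python3 -m jog '[[[0,0,-0.005],0],[[0,0,-0.02],0],[[0,0,-0.045],0],[[0,0,-0.075],0],[[0,0,-0.1],0],[[0,0,-0.11],0],[[0,0,-0.11],0]]' ; python3 plan.py 443.7 -38.3 150 2.8
```

```text
t: 13.28
ee_pos: [661.9, -104.5, 48.6]
tcp_rot: [3.139, -0.118, -0.0]
contact_force: [-1.8, 0.7, 1.2]
opening: 36.1
[ 661.9 -104.5   48.6] [-1.83  0.66  1.24] [-0.013, -70.512, -20.987, 0.085, -0.587, 0.018]
t: 13.7
ee_pos: [662.0, -104.5, 48.4]
tcp_rot: [3.139, -0.118, 0.0]
contact_force: [0.1, -0.4, -0.1]
opening: 52.3
[ 662.  -104.5   48.4] [ 0.1  -0.37 -0.06] [-0.0, -71.262, -20.195, 0.036, -0.079, 0.0]
t: 14.28
ee_pos: [662.9, -104.7, 161.2]
tcp_rot: [3.138, -0.118, 0.007]
contact_force: [1.0, -0.1, 0.6]
opening: 52.3
t 14.2833 pos [ 662.9 -104.7  161.2] yaw -4.32 F [ 0.98 -0.08  0.55] op 52.3
  shift m [-0.2236 -0.0497  0.0102] twist -7.12 rows>= 6.0
```

```bash
python3 -m jog '[[[-0.008,-0.002,0],-0.3],[[-0.03,-0.007,0],-1],[[-0.06,-0.013,0.002],-2],[[-0.09,-0.02,0.004],-3],[[-0.12,-0.027,0.006],-4],[[-0.15,-0.034,0.008],-5],[[-0.18,-0.04,0.01],-6],[[-0.205,-0.046,0.01],-7],[[-0.219,-0.049,0.01],-7.1],[[-0.2236,-0.0497,0.0102],-7.1],[[-0.2236,-0.0497,0.0102],-7.1]]' 0.75
python3 - <<'E'
from h import *
grab('side','side6');p=np.load('side6.npz')['p']
c=p[140:215,250:325,::-1];cv2.imwrite('pics/c11.png',cv2.resize(c,None,fx=7,fy=7,interpolation=cv2.INTER_CUBIC))
p,d=grab('top','top6');c=p[110:250,325:420,::-1];cv2.imwrite('pics/c12.png',cv2.resize(c,None,fx=4.2,fy=4.2,interpolation=cv2.INTER_CUBIC))
E
python3 plan.py 443.9 -38.3 49 2.8
```

```text
t: 15.2
ee_pos: [441.4, -37.8, 147.4]
tcp_rot: [-3.14, -0.077, 0.003]
contact_force: [0.5, -0.1, -0.2]
opening: 71.5
t 15.3 pos [443.2 -38.3 147.8] yaw 2.77 F [-0.37 -0.5  -0.1 ] op 71.3
  shift m [0.0007 0.     0.0988] twist -0.03 rows>= 3.0
```

View pics/c11.png

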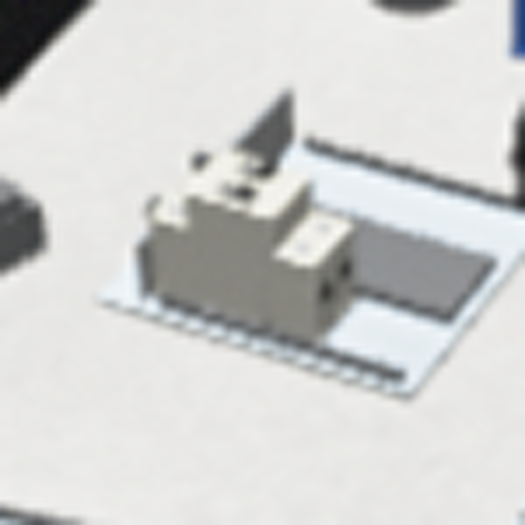

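View pics/c12.png

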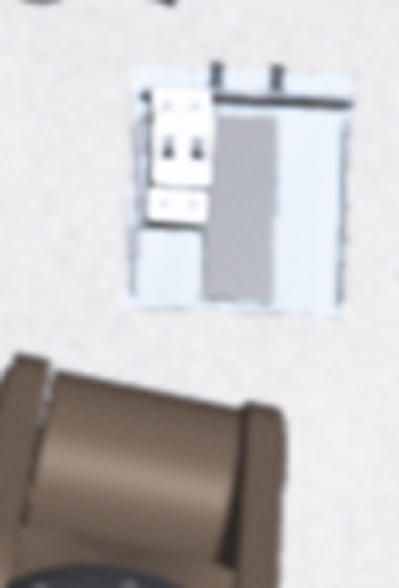

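```bash
python3 - <<'E'
from h import *
P=plane('top',(np.array([(167,105),(193,104.5),(164.5,204.5),(191.5,204)])+.5)/4.2-.5+[325,110],52)[:,:2]; c=P.mean(0)
O=np.array([644,-148.3]);a=np.radians(-4.3);ex=np.array([np.cos(a),np.sin(a)]);ey=np.array([-ex[1],ex[0]])
print(c,'tray',(c-O)@ex,(c-O)@ey, np.degrees(np.arctan2(*(P[:2].mean(0)-P[2:].mean(0))[::-1])))
E
python3 -m jog '[[[0.0005,0,0.01],0],[[0.0007,0,0.03],0],[[0.0007,0,0.055],0],[[0.0007,0,0.075],0],[[0.0007,0,0.09],0],[[0.0007,0,0.097],0],[[0.0007,0,0.0988],0],[[0.0007,0,0.0988],0],[[0.0007,0,0.0988],0]]'; python3 fx.py;  python3 -m jog '[[[0,0,0],0],[[0,0,0],0],[[0,0,0],0],[[0,0,0],0],[[0,0,0],0],[[0,0,0],0],[[0,0,0],0],[[0,0,0],0]]' 0.2; python3 fx.py
```

```text
[ 661.85418954 -105.01094404] tray 14.558174079563518 44.505887450362266 -2.9739028461019372
t: 16.05
ee_pos: [443.9, -38.2, 49.8]
tcp_rot: [3.14, 0.076, 0.001]
contact_force: [-0.5, -0.2, -0.7]
opening: 71.1
[443.9 -38.2  49.8] [-0.47 -0.22 -0.72] [-0.064, -47.817, -10.591, 0.024, -0.099, 0.0]
t: 16.72
ee_pos: [443.5, -38.1, 49.5]
tcp_rot: [3.141, 0.076, 0.0]
contact_force: [0.0, 0.2, 3.4]
opening: 36.3
[443.5 -38.1  49.5] [0.02 0.22 3.45] [-0.166, -47.356, -10.512, 0.014, -0.196, 0.004]
```

```bash
python3 -m jog '[[[0,0,-0.002],0],[[0,0,-0.006],0],[[0,0,-0.012],0],[[0,0,-0.02],0],[[0,0,-0.028],0],[[0,0,-0.03],0],[[0,0,-0.03],0],[[0,0,-0.03],0]]'; for i in $(seq 18); do python3 -m jog '[[[0,0,0],0]]' >/dev/null
python3 - <<'E'
from workcell import telemetry
import json
s=telemetry.sense(); open('w2.txt','a').write(json.dumps([*map(float,s['contact_force']),*map(float,s['joint_efforts'])])+'\n')
E
done; python3 -c "
import numpy as np,json
a=np.array([json.loads(l) for l in open('w2.txt')]);print(a.mean(0).round(3));print(a[:,2].round(2))"; python3 fx.py
python3 - <<'E'
from h import *
grab('side','side7');p=np.load('side7.npz')['p']
c=p[125:225,300:400,::-1];cv2.imwrite('pics/c13.png',cv2.resize(c,None,fx=5,fy=5,interpolation=cv2.INTER_CUBIC))
E
```

```text
t: 17.38
ee_pos: [443.5, -38.1, 79.6]
tcp_rot: [3.14, 0.076, 0.001]
contact_force: [0.4, 0.0, -3.6]
opening: 36.2
[-1.0300e-01 -9.2000e-02 -3.6980e+00  2.0000e-03 -4.8909e+01 -1.3628e+01
  2.9000e-02 -6.4000e-02 -0.0000e+00]
[-3.85 -3.45 -3.41 -4.25 -3.97 -3.89 -3.64 -3.31 -3.35 -3.68 -2.71 -3.47
 -3.3  -5.31 -3.61 -3.47 -3.82 -4.11]
[443.4 -38.1  79.4] [ 0.53  0.53 -4.11] [-0.0, -48.866, -13.629, 0.029, -0.064, -0.0]
```

View pics/c13.png

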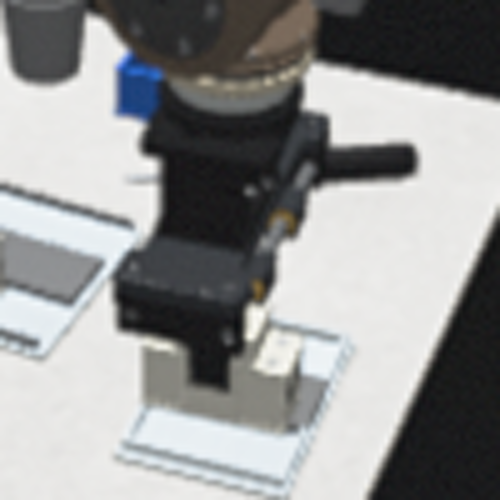

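Mean −3.70 N (about 377 g), so module A is complete and goes to the block-stop tray.

```bash
python3 plan.py 617.4 176.2 95 4.65
```

```text
t 18.9333 pos [443.4 -38.1  79.4] yaw 2.78 F [ 0.37 -0.11 -3.91] op 35.5
  shift m [ 0.1842 -0.2056 -0.0156] twist -1.87 rows>= 7.0
```

```bash
python3 -m jog '[[[0.002,-0.002,-0.006],0],[[0.012,-0.013,-0.012],0],[[0.03,-0.033,-0.0156],0],[[0.052,-0.058,-0.0156],-0.5],[[0.074,-0.083,-0.0156],-1],[[0.096,-0.108,-0.0156],-1.5],[[0.118,-0.132,-0.0156],-1.9],[[0.14,-0.156,-0.0156],-1.9],[[0.16,-0.178,-0.0156],-1.9],[[0.175,-0.195,-0.0156],-1.9],[[0.182,-0.203,-0.0156],-1.9],[[0.1842,-0.2056,-0.0156],-1.9]]';python3 plan.py 617.4 176.2 63 4.65
```

```text
t: 19.93
ee_pos: [617.8, 177.5, 94.9]
tcp_rot: [3.139, 0.131, 0.0]
contact_force: [-0.9, -0.8, -4.4]
opening: 35.9
t 19.9333 pos [617.8 177.5  94.9] yaw 4.77 F [-0.91 -0.85 -4.38] op 35.9
  shift m [-0.0006  0.0013  0.0319] twist 0.12 rows>= 1.0
```

```bash
python3 -m jog '[[[0,0,0.004],0],[[0,0,0.014],0],[[0,0,0.024],0],[[0,0,0.03],0],[[0,0,0.032],0],[[0,0,0.032],0],[[0,0,0.032],0]]';python3 plan.py 617.4 176.2 50 4.65
python3 - <<'E'
from h import *
grab('side','side8');p=np.load('side8.npz')['p']
c=p[170:270,200:310,::-1];cv2.imwrite('pics/c14.png',cv2.resize(c,None,fx=6,fy=6,interpolation=cv2.INTER_CUBIC))
O=np.array([643,133.1]);a=np.radians(4.65);ex=np.array([np.cos(a),np.sin(a)]);ey=np.array([-ex[1],ex[0]])
T=lambda x,y,z:[*(O+x*ex+y*ey),z]
def line(y,z):
    q=proj('side',[T(-75,y,z),T(60,y,z)]);q=q[np.argsort(q[:,0])];return lambda u:np.interp(u,q[:,0],q[:,1])
p=p.astype(int)
for u in(236,244,252,260):
    print(u,'mod edge',line(63,19.5)(u).round(2),'rib out top',line(70,14)(u).round(2),'out bottom',line(70,6)(u).round(2), 'mod+3',line(66,19.5)(u).round(2))
    print(list(zip(range(232,260),p[232:260,u].mean(1).astype(int).tolist())))
E
```

```text
t: 20.52
ee_pos: [617.4, 175.9, 62.9]
tcp_rot: [3.139, 0.128, -0.0]
contact_force: [0.1, 0.6, -4.2]
opening: 35.6
t 20.5167 pos [617.4 175.9  62.9] yaw 4.66 F [ 0.07  0.55 -4.22] op 35.6
  shift m [ 0.     -0.0003  0.0129] twist 0.01 rows>= 1.0
236 mod edge 244.53 rib out top 247.99 out bottom 249.95 mod+3 245.43
[(232, 22), (233, 24), (234, 65), (235, 153), (236, 222), (237, 225), (238, 235), (239, 241), (240, 242), (241, 240), (242, 240), (243, 240), (244, 241), (245, 234), (246, 168), (247, 105), (248, 157), (249, 214), (250, 174), (251, 204), (252, 231), (253, 231), (254, 230), (255, 229), (256, 228), (257, 230), (258, 229), (259, 229)]
244 mod edge 246.44 rib out top 249.92 out bottom 251.89 mod+3 247.34
[(232, 43), (233, 48), (234, 38), (235, 26), (236, 54), (237, 100), (238, 130), (239, 132), (240, 133), (241, 132), (242, 130), (243, 132), (244, 145), (245, 200), (246, 241), (247, 233), (248, 159), (249, 94), (250, 150), (251, 204), (252, 169), (253, 212), (254, 231), (255, 230), (256, 230), (257, 231), (258, 231), (259, 231)]
252 mod edge 248.35 rib out top 251.84 out bottom 253.82 mod+3 249.26
[(232, 32), (233, 30), (234, 26), (235, 23), (236, 24), (237, 23), (238, 22), (239, 19), (240, 36), (241, 86), (242, 131), (243, 131), (244, 131), (245, 130), (246, 145), (247, 208), (248, 241), (249, 232), (250, 155), (251, 97), (252, 180), (253, 230), (254, 181), (255, 220), (256, 232), (257, 232), (258, 232), (259, 231)]
260 mod edge 250.27 rib out top 253.77 out bottom 255.76 mod+3 251.17
[(232, 128), (233, 168), (234, 213), (235, 232), (236, 236), (237, 216), (238, 140), (239, 130), (240, 131), (241, 131), (242, 132), (243, 130), (244, 131), (245, 131), (246, 130), (247, 137), (248, 165), (249, 216), (250, 240), (251, 226), (252, 152), (253, 97), (254, 179), (255, 226), (256, 170), (257, 216), (258, 229), (259, 228)]
```

View pics/c14.png

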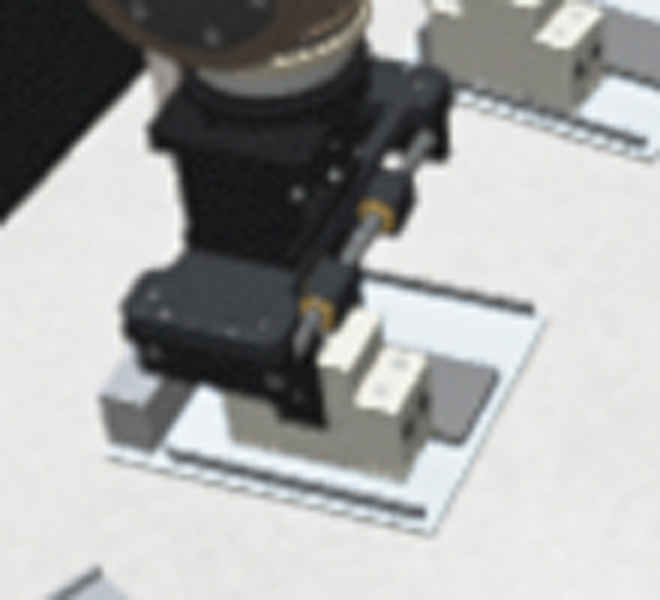

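```bash
python3 -m jog '[[[0,0.0007,0.001],0],[[0,0.0007,0.003],0],[[0,0.0007,0.006],0],[[0,0.0007,0.009],0],[[0,0.0007,0.011],0],[[0,0.0007,0.012],0],[[0,0.0007,0.012],0],[[0,0.0007,0.012],0]]'; python3 fx.py; python3 -m jog '[[[0,0,0.0005],0],[[0,0,0.001],0],[[0,0,0.001],0]]'>/dev/null;python3 fx.py;python3 -m jog '[[[0,0,0],0]]'>/dev/null;python3 fx.py
```

```text
t: 21.23
ee_pos: [617.5, 175.5, 50.9]
tcp_rot: [3.139, 0.128, -0.0]
contact_force: [-0.2, 0.3, -3.1]
opening: 36.1
[617.5 175.5  50.9] [-0.2   0.28 -3.09] [-0.003, -70.365, -19.99, 0.02, -0.087, -0.0]
[617.5 175.5  50. ] [-0.34  0.42 -3.08] [0.002, -70.728, -20.124, 0.021, -0.102, -0.0]
[617.5 175.5  50. ] [-0.7  -0.41 -4.15] [0.004, -70.623, -20.042, 0.02, -0.084, -0.0]
```

```bash
python3 -m jog '[[[0,0,0.0002],0],[[0.003,0,0.0002],0],[[0.006,0,0.0002],0],[[0.009,0,0.0002],0],[[0.012,0,0.0002],0],[[0.015,0,0.0002],0],[[0.018,0,0.0002],0],[[0.021,0,0.0002],0],[[0.024,0,0.0002],0],[[0.026,0,0.0002],0],[[0.027,0,0.0002],0],[[0.027,0,0.0002],0]]'; python3 fx.py; for i in 1 2 3 4; do python3 -m jog '[[[0.001,0,0],0],[[0.002,0,0],0],[[0.002,0,0],0]]'>/dev/null; python3 -m jog '[[[0,0,0],0]]'>/dev/null; python3 fx.py; done
```

```text
t: 22.57
ee_pos: [644.6, 177.7, 49.8]
tcp_rot: [3.139, 0.128, 0.0]
contact_force: [-0.6, 0.1, -3.5]
opening: 35.7
[644.6 177.7  49.8] [-0.58  0.08 -3.5 ] [-0.022, -73.303, -21.361, 0.022, -0.052, -0.003]
[646.4 177.9  49.8] [ 0.7   0.19 -4.51] [-0.022, -73.639, -21.33, 0.021, -0.082, -0.001]
[648.4 178.   49.8] [-0.   -0.68 -3.34] [-0.018, -73.875, -21.418, 0.021, -0.082, -0.001]
[650.4 178.2  49.8] [ 0.14 -0.13 -3.29] [-0.02, -74.076, -21.5, 0.021, -0.082, -0.001]
[652.2 178.4  49.7] [-0.8   0.04 -4.  ] [-0.176, -74.078, -22.012, 0.01, -0.335, 0.015]
```

Contact with the heavy stop came at x≈651, as predicted. I set the module down and release.

```bash
python3 -m jog '[[[0,0,0.0002],0],[[0,0,0.0004],0],[[0,0,0.0004],0]]'>/dev/null; python3 fx.py; python3 -m jog '[[[0,0,0],0],[[0,0,0],0],[[0,0,0],0],[[0,0,0],0],[[0,0,0],0]]' 0.55; python3 fx.py; python3 -m jog '[[[0,0,-0.005],0],[[0,0,-0.02],0],[[0,0,-0.045],0],[[0,0,-0.075],0],[[0,0,-0.1],0],[[0,0,-0.11],0],[[0,0,-0.11],0]]' ; python3 plan.py 430 20 200 3
```

```text
[652.3 178.4  49.6] [-2.55 -0.91  0.09] [-0.256, -72.139, -21.909, 0.02, -0.696, 0.011]
t: 24.57
ee_pos: [652.6, 178.4, 49.6]
tcp_rot: [3.139, 0.128, 0.001]
contact_force: [-0.2, -0.2, 0.7]
opening: 52.1
[652.6 178.4  49.6] [-0.22 -0.24  0.74] [-0.001, -71.889, -20.508, 0.02, -0.091, 0.0]
t: 25.15
ee_pos: [653.3, 178.6, 162.2]
tcp_rot: [-3.138, -0.128, -0.007]
contact_force: [0.5, 0.1, -0.6]
opening: 52.3
t 25.15 pos [653.3 178.6 162.2] yaw 4.68 F [ 0.46  0.12 -0.58] op 52.3
  shift m [-0.2353  0.1398 -0.0389] twist 1.68 rows>= 7.0
```

Back away so both cameras can see both trays.

```bash
python3 -m jog '[[[-0.01,0.006,-0.01],0],[[-0.033,0.02,-0.02],0],[[-0.06,0.035,-0.03],0],[[-0.09,0.053,-0.039],0],[[-0.12,0.07,-0.039],0],[[-0.15,0.088,-0.039],0],[[-0.18,0.106,-0.039],0],[[-0.21,0.124,-0.039],0],[[-0.23,0.136,-0.039],0],[[-0.235,0.14,-0.039],0],[[-0.235,0.14,-0.039],0]]'
python3 - <<'E'
from h import *
p,d=grab('top','top9');c=p[110:200,240:420,::-1];cv2.imwrite('pics/c15.png',cv2.resize(c,None,fx=4.4,fy=4.4,interpolation=cv2.INTER_CUBIC))
p,d=grab('side','side9');c=p[130:280,200:350,::-1];cv2.imwrite('pics/c16.png',cv2.resize(c,None,fx=4,fy=4,interpolation=cv2.INTER_CUBIC))
E
```

```text
t: 26.07
ee_pos: [428.7, 19.1, 197.9]
tcp_rot: [-3.139, -0.126, 0.002]
contact_force: [0.1, 0.4, -0.9]
opening: 52.2
```

View pics/c15.png

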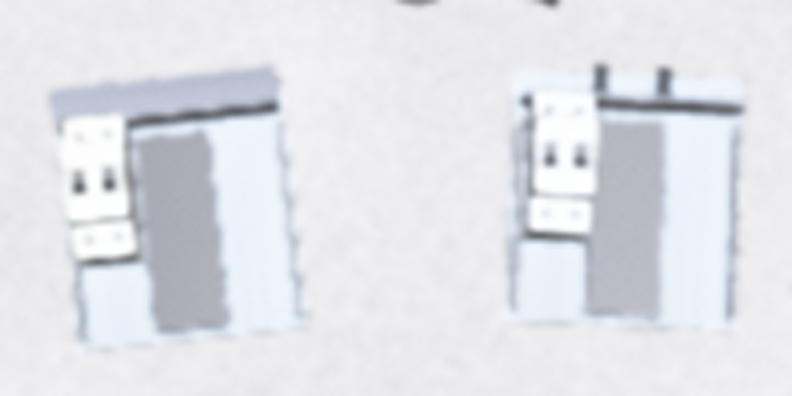

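View pics/c16.png

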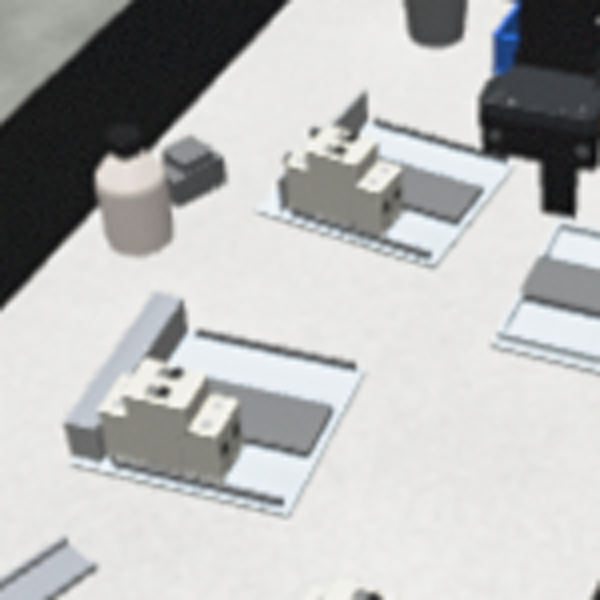

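```bash
python3 - <<'E'
from h import *
for l,q,O,a in(('A/heavy',[(79,136),(109,133),(89,241),(120,237)],(643,133.1),4.65),('B/light',[(549,111.5),(577,111),(545.5,215),(574,214.5)],(644,-148.3),-4.3)):
    P=plane('top',(np.array(q)+.5)/4.4-.5+[240,110],52)[:,:2];c=P.mean(0);a_=np.radians(a);ex=np.array([np.cos(a_),np.sin(a_)]);ey=np.array([-ex[1],ex[0]])
    print(l,((c-O)@ex).round(1),((c-O)@ey).round(1),'yaw rel',(np.degrees(np.arctan2(*(P[:2].mean(0)-P[2:].mean(0))[::-1]))-a).round(1))
d0=np.load('top0.npz')['p'].astype(int);d1=np.load('top9.npz')['p'].astype(int)
for n,(u0,u1,v0,v1) in dict(parked=(175,240,205,250),spray_term=(320,375,82,115)).items(): print(n,'mean abs diff',abs(d0-d1)[v0:v1,u0:u1].mean().round(2))
E
python3 fx.py
```

```text
A/heavy 14.2 44.6 yaw rel 0.1
B/light 13.9 44.6 yaw rel 0.7
parked mean abs diff 0.6
spray_term mean abs diff 0.65
[430.4  19.8 198.1] [0.7  0.28 0.5 ] [-0.662, -40.592, -20.265, 0.014, -0.044, -0.053]
```

```bash
python3 -m jog '[[[0,0,0],0],[[0,0,0],0],[[0,0,0],0],[[0,0,0],0]]'; python3 -c "
from workcell import order
print(order.finish_job())"
```

```text
t: 26.5
ee_pos: [429.9, 20.0, 198.2]
tcp_rot: [3.139, 0.129, -0.001]
contact_force: [0.1, -0.0, 0.8]
opening: 52.7
the job is handed in; nothing more can be done
None
```

I weighed and placed both modules, each in the +y lane of its tray, and handed the job in at about 26.5 s. `order.finish_job()` gives no verdict.

| Module | Weight felt | Judged | Tray | Contact with the stop |
|---|---|---|---|---|
| mod_b | −1.33 ± 0.11 N | empty (light) | plate stop | about 1 mm push, felt in the joint efforts |
| mod_a | −3.70 N (about 377 g) | complete (heavy) | block stop | about 1 mm push, felt in the joint efforts |

**Last checks:**
- **Position:** the top view puts both centres about 14 mm along the tray, against 12.5 mm nominal and 9.5–16.5 mm allowed. Sideways they read 44.6 mm, against a lane centre of 45 mm. They are turned 0.1° (mod_a) and 0.7° (mod_b) from the lane.
- **Upright and clear:** both look upright and rest against their stops in the two views, and the gripper is clear. The parked modules, the spray bottle and the terminal block look unchanged in the top view.

**Disagreements:**
- **Side camera:** it read about 1.9 px off sideways against the finger, so I relied on the top view and used the side camera mainly for relative alignment.
- **Along the lane:** both modules read about 1.5 mm past home. That is about the camera's error, or a slight leftover push on the stop.
- **Weight noise:** single wrist-force readings scattered by about 0.5 N. For mod_b the first eight or so averaged about −1.65 N, so I took 24 more; the −1.33 N is their mean.

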